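# Reload the milling machine's tool rack in reverse order

### The arm

A 6-joint arm with a two-finger parallel gripper is mounted at the origin on the work surface. World frame = base frame: x ahead of the robot, y to its left, z up, the work surface at z = 0. Lengths are in m, angles in rad, forces in N, time in s.
With the tool pointing down it reaches from about 0.375 to 0.9 m from the base axis. Payload 3.1 kg.
Tool frame: the origin (TCP) lies between the finger pads; the fingertips stand 8 mm ahead of it and the grasp point (between the pads) lies 11 mm behind it (manip.tip_extent is the distance from the TCP to the fingertips, in m); z points along the fingers, x is the direction in which the jaws open and shut, and the axes are right-handed (so a half turn about z gives the same grasp; the last joint's range is limited). The gripper opens to 85 mm and grips with 20 to 120 N. Pads are 22 mm wide; open, the fingers measure 114 mm over their backs; the gripper's body (76 mm by 85 mm) begins 54 mm behind the grasp point. The pads swing forward as they close: fully open they stand 13 mm farther back than shut.
Start: joints at [0.921, 0.527, 1.433, -0, 1.181, -0.178], TCP at [0.283, 0.557, 0.239] pointing down, gripper open.
Joint ranges: [-3.08, 3.08], [-0.75, 2.2], [0.22, 2.44], [-1.43, 4.57], [0, 2.65], [-2.85, 2.85]. Speed limits (rad/s): [2.79, 2.79, 3.14, 3.14, 3.14, 3.14].

### API

Orientations are given as a unit quaternion [x, y, z, w].
In Python, from station import manip gives the robot as it stands.
- The arm moves only by the tool move_arm, never from a script. Its argument "deltas" is a list that holds one entry, the list of rows, each a list of 4 numbers: the shift along the tool's x, y, z in m, then the turn about the tool's z in degrees. A call has 1 to 20 rows; each row is the pose to reach, as a shift and turn from the pose measured when the call began, along the tool's axes at that moment; what a row does not reach only later rows make up. A row lasts 1/12 s, in which the tool goes at most 41.7 mm and 7.16 degrees, less where a joint would pass 70% of its speed; a pose out of reach is approached as far as the arm can. A call with a gripper value outside its range is refused whole. "gripper" is the opening, from 0 (shut) to 1 (fully open), set as the call begins (left out, the last holds). The fingers move at their own pace and stop on an object; "squeeze" is the grip in N (left out, the last holds). Time passes only in rows, so rows that repeat a pose let the fingers close. It gives the time, the measured TCP pose, the force and the opening at its end, in the units of the state.
- manip.sense(): the state, without advancing time (a new reading comes with each control period).
- manip.snapshot(name): name is "side" or "top"; returns a dict with "img" (420x560x3 uint8, red, green, blue), "vertical_fov" (degrees; the focal length in pixels is half the picture's height over the tangent of half this angle, whatever the lens; pixels are square), "cx", "cy" (the principal point, pixels), "D" ([k1, k2, p1, p2, k3] as OpenCV has them; the pictures are not rectified), "origin" and "orientation" of the camera in the world. Camera axes: x right, y down, z forward; pixel columns grow to the right and rows downward; lengths in m; the calibration is good to about 2 mm. A picture is of the moment at which its call begins. There is no depth.
- manip.sign_off(): hands the job in, once; it reports no verdict.
The state is a dict: "t": time; "q": joint angles; "qd": joint speeds; "tau": joint torques, N m; "tcp_pos": TCP position; "tool_rot": TCP orientation; "force": force on the tool from outside, world axes, zero at the start; "ft_torque": the same for the moment, N m; "finger_gap": opening from 0.0 (shut) to 1.0 (fully open).
Only numpy, scipy, OpenCV 4.12 (cv2) and the standard library are available. Lean on these libraries where they do the work, as an engineer would, in place of code of your own. Each camera call takes 0.05 s, during which the arm holds its last target.

### The job

Move the four capped tool holders from the plywood carrying rack into the pockets of the grey machine rack in reverse order, counted from the yellow posts: the holder nearest the plywood rack's yellow post goes into the grey pocket farthest from the grey rack's yellow post, and so on along the row, so that the holder that was farthest ends up nearest. Set each one down upright on the floor of its own pocket without dropping it.

Things in the scene. Friction and masses are not known exactly. Their poses are not given: they have to be found in the camera images.
- holder_red: Loose upright tool holder with a red cap, round, about 0.3 kg, 84 mm tall. Origin: centre of its flat underside; z up its axis (yaw is meaningless). Steel foot 32 mm diameter up to 32 mm, dark flange 40 mm diameter from 32 to 42 mm, then a rigid red plastic cap, 29 mm diameter, from 42 to 84 mm, fixed to the holder: grip the cap at about 60 mm. At the start it stands in the pocket of its own colour on the plywood rack, up to 6 mm off the pocket's centre.
- holder_blue: Loose upright tool holder with a blue cap, round, about 0.3 kg, 84 mm tall. Origin: centre of its flat underside; z up its axis (yaw is meaningless). Steel foot 32 mm diameter up to 32 mm, dark flange 40 mm diameter from 32 to 42 mm, then a rigid blue plastic cap, 29 mm diameter, from 42 to 84 mm, fixed to the holder: grip the cap at about 60 mm. At the start it stands in the pocket of its own colour on the plywood rack, up to 6 mm off the pocket's centre.
- holder_green: Loose upright tool holder with a green cap, round, about 0.3 kg, 84 mm tall. Origin: centre of its flat underside; z up its axis (yaw is meaningless). Steel foot 32 mm diameter up to 32 mm, dark flange 40 mm diameter from 32 to 42 mm, then a rigid green plastic cap, 29 mm diameter, from 42 to 84 mm, fixed to the holder: grip the cap at about 60 mm. At the start it stands in the pocket of its own colour on the plywood rack, up to 6 mm off the pocket's centre.
- holder_white: Loose upright tool holder with a white cap, round, about 0.3 kg, 84 mm tall. Origin: centre of its flat underside; z up its axis (yaw is meaningless). Steel foot 32 mm diameter up to 32 mm, dark flange 40 mm diameter from 32 to 42 mm, then a rigid white plastic cap, 29 mm diameter, from 42 to 84 mm, fixed to the holder: grip the cap at about 60 mm. At the start it stands in the pocket of its own colour on the plywood rack, up to 6 mm off the pocket's centre.
- seat_red: Fixed red pocket on the plywood rack, where the red holder stands at first: 58 mm square outside, 50 inside, 22 high. Origin: centre of its underside, 12 mm above the table; inner floor 4 mm higher. The four seats form a row, 66 mm apart, along their common y axis, in changing order; +y points to the rack's yellow post (26 mm wide, top 50 mm above the table, 56 mm past the last seat).
- seat_blue: Fixed blue pocket on the plywood rack, where the blue holder stands at first: 58 mm square outside, 50 inside, 22 high. Origin: centre of its underside, 12 mm above the table; inner floor 4 mm higher. The four seats form a row, 66 mm apart, along their common y axis, in changing order; +y points to the rack's yellow post (26 mm wide, top 50 mm above the table, 56 mm past the last seat).
- seat_green: Fixed green pocket on the plywood rack, where the green holder stands at first: 58 mm square outside, 50 inside, 22 high. Origin: centre of its underside, 12 mm above the table; inner floor 4 mm higher. The four seats form a row, 66 mm apart, along their common y axis, in changing order; +y points to the rack's yellow post (26 mm wide, top 50 mm above the table, 56 mm past the last seat).
- seat_white: Fixed white pocket on the plywood rack, where the white holder stands at first: 58 mm square outside, 50 inside, 22 high. Origin: centre of its underside, 12 mm above the table; inner floor 4 mm higher. The four seats form a row, 66 mm apart, along their common y axis, in changing order; +y points to the rack's yellow post (26 mm wide, top 50 mm above the table, 56 mm past the last seat).
- grey_rack: Fixed grey rack, base 74 x 350 x 12 mm, long along y; origin: centre of its underside, on the table. Four alike aluminium pockets, black floors, empty, at x = 0, y = -99, -33, 33, 99 mm: 58 mm square outside, 50 inside, floor 16 and rim 34 mm above the origin. Left or right of the plywood rack. A yellow and a black post stand at y = 155 and -155 mm, either way round.
- yellow_post: Fixed yellow post, 26 mm diameter, 38 mm tall, at either end (y = 155 or -155 mm) of the grey rack, from which its pockets are counted; 56 mm from the nearest pocket's centre. Origin: centre of its underside, 12 mm above the table. A like black post stands at the other end. (The plywood rack has its own yellow post, not listed.)

How it is judged:
At the end, for the whole second after the job is handed in: The holder k-th from the plywood rack's yellow post is in the pocket k-th from the grey rack's far end (row line within 13 mm, distance from the yellow post within 15 mm), on the pocket floor (within 5 mm), upright (within 0.12 rad), at rest (under 0.03 m/s); this for all four holders (x of holder_red in the frame of grey_rack between -0.013 and 0.013 m and z of holder_red in the frame of grey_rack between 0.011 and 0.021 m and angle between each of holder_red, holder_blue, holder_green, holder_white's own z axis and vertical below 0.12 rad and linear speed of each of holder_red, holder_blue, holder_green, holder_white below 0.03 m/s and ((y of each of seat_blue, seat_green, seat_white in the frame of seat_red below 0 m and horizontal distance between holder_red and yellow_post between 0.239 and 0.269 m) or (y of seat_red in the frame of seat_blue below 0 m and y of each of seat_green, seat_white in the frame of seat_red below 0 m and horizontal distance between holder_red and yellow_post between 0.173 and 0.203 m) or (y of each of seat_blue, seat_white in the frame of seat_red below 0 m and y of seat_red in the frame of seat_green below 0 m and horizontal distance between holder_red and yellow_post between 0.173 and 0.203 m) or (y of seat_red in the frame of seat_blue below 0 m and y of seat_red in the frame of seat_green below 0 m and y of seat_white in the frame of seat_red below 0 m and horizontal distance between holder_red and yellow_post between 0.107 and 0.137 m) or (y of each of seat_blue, seat_green in the frame of seat_red below 0 m and y of seat_red in the frame of seat_white below 0 m and horizontal distance between holder_red and yellow_post between 0.173 and 0.203 m) or (y of seat_red in the frame of seat_blue below 0 m and y of seat_green in the frame of seat_red below 0 m and y of seat_red in the frame of seat_white below 0 m and horizontal distance between holder_red and yellow_post between 0.107 and 0.137 m) or (y of seat_blue in the frame of seat_red below 0 m and y of seat_red in the frame of seat_green below 0 m and y of seat_red in the frame of seat_white below 0 m and horizontal distance between holder_red and yellow_post between 0.107 and 0.137 m) or (y of seat_red in the frame of seat_blue below 0 m and y of seat_red in the frame of seat_green below 0 m and y of seat_red in the frame of seat_white below 0 m and horizontal distance between holder_red and yellow_post between 0.041 and 0.071 m)) and x of holder_blue in the frame of grey_rack between -0.013 and 0.013 m and z of holder_blue in the frame of grey_rack between 0.011 and 0.021 m and ((y of each of seat_red, seat_green, seat_white in the frame of seat_blue below 0 m and horizontal distance between holder_blue and yellow_post between 0.239 and 0.269 m) or (y of seat_blue in the frame of seat_red below 0 m and y of each of seat_green, seat_white in the frame of seat_blue below 0 m and horizontal distance between holder_blue and yellow_post between 0.173 and 0.203 m) or (y of each of seat_red, seat_white in the frame of seat_blue below 0 m and y of seat_blue in the frame of seat_green below 0 m and horizontal distance between holder_blue and yellow_post between 0.173 and 0.203 m) or (y of seat_blue in the frame of seat_red below 0 m and y of seat_blue in the frame of seat_green below 0 m and y of seat_white in the frame of seat_blue below 0 m and horizontal distance between holder_blue and yellow_post between 0.107 and 0.137 m) or (y of each of seat_red, seat_green in the frame of seat_blue below 0 m and y of seat_blue in the frame of seat_white below 0 m and horizontal distance between holder_blue and yellow_post between 0.173 and 0.203 m) or (y of seat_blue in the frame of seat_red below 0 m and y of seat_green in the frame of seat_blue below 0 m and y of seat_blue in the frame of seat_white below 0 m and horizontal distance between holder_blue and yellow_post between 0.107 and 0.137 m) or (y of seat_red in the frame of seat_blue below 0 m and y of seat_blue in the frame of seat_green below 0 m and y of seat_blue in the frame of seat_white below 0 m and horizontal distance between holder_blue and yellow_post between 0.107 and 0.137 m) or (y of seat_blue in the frame of seat_red below 0 m and y of seat_blue in the frame of seat_green below 0 m and y of seat_blue in the frame of seat_white below 0 m and horizontal distance between holder_blue and yellow_post between 0.041 and 0.071 m)) and x of holder_green in the frame of grey_rack between -0.013 and 0.013 m and z of holder_green in the frame of grey_rack between 0.011 and 0.021 m and ((y of each of seat_red, seat_blue, seat_white in the frame of seat_green below 0 m and horizontal distance between holder_green and yellow_post between 0.239 and 0.269 m) or (y of seat_green in the frame of seat_red below 0 m and y of each of seat_blue, seat_white in the frame of seat_green below 0 m and horizontal distance between holder_green and yellow_post between 0.173 and 0.203 m) or (y of each of seat_red, seat_white in the frame of seat_green below 0 m and y of seat_green in the frame of seat_blue below 0 m and horizontal distance between holder_green and yellow_post between 0.173 and 0.203 m) or (y of seat_green in the frame of seat_red below 0 m and y of seat_green in the frame of seat_blue below 0 m and y of seat_white in the frame of seat_green below 0 m and horizontal distance between holder_green and yellow_post between 0.107 and 0.137 m) or (y of each of seat_red, seat_blue in the frame of seat_green below 0 m and y of seat_green in the frame of seat_white below 0 m and horizontal distance between holder_green and yellow_post between 0.173 and 0.203 m) or (y of seat_green in the frame of seat_red below 0 m and y of seat_blue in the frame of seat_green below 0 m and y of seat_green in the frame of seat_white below 0 m and horizontal distance between holder_green and yellow_post between 0.107 and 0.137 m) or (y of seat_red in the frame of seat_green below 0 m and y of seat_green in the frame of seat_blue below 0 m and y of seat_green in the frame of seat_white below 0 m and horizontal distance between holder_green and yellow_post between 0.107 and 0.137 m) or (y of seat_green in the frame of seat_red below 0 m and y of seat_green in the frame of seat_blue below 0 m and y of seat_green in the frame of seat_white below 0 m and horizontal distance between holder_green and yellow_post between 0.041 and 0.071 m)) and x of holder_white in the frame of grey_rack between -0.013 and 0.013 m and z of holder_white in the frame of grey_rack between 0.011 and 0.021 m and ((y of each of seat_red, seat_blue, seat_green in the frame of seat_white below 0 m and horizontal distance between holder_white and yellow_post between 0.239 and 0.269 m) or (y of seat_white in the frame of seat_red below 0 m and y of each of seat_blue, seat_green in the frame of seat_white below 0 m and horizontal distance between holder_white and yellow_post between 0.173 and 0.203 m) or (y of each of seat_red, seat_green in the frame of seat_white below 0 m and y of seat_white in the frame of seat_blue below 0 m and horizontal distance between holder_white and yellow_post between 0.173 and 0.203 m) or (y of seat_white in the frame of seat_red below 0 m and y of seat_white in the frame of seat_blue below 0 m and y of seat_green in the frame of seat_white below 0 m and horizontal distance between holder_white and yellow_post between 0.107 and 0.137 m) or (y of each of seat_red, seat_blue in the frame of seat_white below 0 m and y of seat_white in the frame of seat_green below 0 m and horizontal distance between holder_white and yellow_post between 0.173 and 0.203 m) or (y of seat_white in the frame of seat_red below 0 m and y of seat_blue in the frame of seat_white below 0 m and y of seat_white in the frame of seat_green below 0 m and horizontal distance between holder_white and yellow_post between 0.107 and 0.137 m) or (y of seat_red in the frame of seat_white below 0 m and y of seat_white in the frame of seat_blue below 0 m and y of seat_white in the frame of seat_green below 0 m and horizontal distance between holder_white and yellow_post between 0.107 and 0.137 m) or (y of seat_white in the frame of seat_red below 0 m and y of seat_white in the frame of seat_blue below 0 m and y of seat_white in the frame of seat_green below 0 m and horizontal distance between holder_white and yellow_post between 0.041 and 0.071 m))); the robot touches nothing.
It fails at once if the red holder is dropped (falls freely faster than 0.7 m/s, some 25 mm of fall) (contact force between holder_red and anything else below 0.05 N and linear speed of holder_red above 0.7 m/s).
It fails at once if the blue holder is dropped (falls freely faster than 0.7 m/s, some 25 mm of fall) (contact force between holder_blue and anything else below 0.05 N and linear speed of holder_blue above 0.7 m/s).
It fails at once if the green holder is dropped (falls freely faster than 0.7 m/s, some 25 mm of fall) (contact force between holder_green and anything else below 0.05 N and linear speed of holder_green above 0.7 m/s).
It fails at once if the white holder is dropped (falls freely faster than 0.7 m/s, some 25 mm of fall) (contact force between holder_white and anything else below 0.05 N and linear speed of holder_white above 0.7 m/s).
It also fails if it takes over 102 s, if anything falls off the work surface, if the arm or the gripper's body presses on something with over 40 N, if the wrist force passes 120 N, or if a joint passes its speed limit or range.

## Working session

There is one attempt and no reset: what is moved stays moved. The work goes in short steps, Python scripts to look and compute and a tool call to move; the robot and the scene stay as the last step left them, time stands still between calls to the robot, and variables do not carry over. Pictures are saved under pics/ and viewed, and the job is handed in when it is done.

Besides the shell and the picture viewer there is one more tool, called after ">>>" in YAML: its name, and indented under it one key for each argument. move_arm: Moves the arm, as the interface text tells. Its arguments: {"type":"object","properties":{"deltas":{"type":"array"},"gripper":{"type":"number"},"squeeze":{"type":"number"}},"required":["deltas"]}

```bash
ls; mkdir -p pics; cat > h.py <<'E'
import numpy as np, cv2
from station import manip
from scipy.spatial.transform import Rotation as R
def snap(n,f):
    s=manip.snapshot(n); cv2.imwrite(f'pics/{f}.png',s['img'][:,:,::-1]); np.save(f'pics/{f}.npy',s,allow_pickle=True); return s
def load(f): return np.load(f'pics/{f}.npy',allow_pickle=True).item()
def K(s):
    h,w=s['img'].shape[:2]; f=h/2/np.tan(np.radians(s['vertical_fov'])/2)
    return np.array([[f,0,s['cx']],[0,f,s['cy']],[0,0,1.]])
def ray(s,px):
    p=cv2.undistortPoints(np.array(px,float).reshape(-1,1,2),K(s),np.array(s['D'],float)).reshape(-1,2)
    d=np.c_[p,np.ones(len(p))]; return R.from_quat(s['orientation']).apply(d)
def onz(s,px,z):
    d=ray(s,px); o=np.array(s['origin']); return o+d*((z-o[2])/d[:,2])[:,None]
def proj(s,P):
    r=R.from_quat(s['orientation']).inv(); P=np.asarray(P,float).reshape(-1,3)
    c=r.apply(P-np.array(s['origin']))
    return cv2.projectPoints(c,np.zeros(3),np.zeros(3),K(s),np.array(s['D'],float))[0].reshape(-1,2)
def tri(s1,p1,s2,p2):
    d1=ray(s1,[p1])[0];d2=ray(s2,[p2])[0];o1=np.array(s1['origin']);o2=np.array(s2['origin'])
    t=np.linalg.lstsq(np.c_[d1,-d2],o2-o1,rcond=None)[0]
    a=o1+t[0]*d1;b=o2+t[1]*d2; return (a+b)/2,np.linalg.norm(a-b)
E
python3 - <<'E'
from h import *
for n in('side','top'):
    s=snap(n,n+'0'); print({k:v for k,v in s.items() if k!='img'})
print(manip.sense())
E
```

```text
pics
{'vertical_fov': 53.314441119916424, 'cx': 279.25342037212624, 'cy': 207.9714763731046, 'D': array([-0.05841879,  0.        ,  0.        ,  0.        ,  0.        ]), 'origin': array([ 0.24611889, -0.66469425,  0.52831108]), 'orientation': array([ 0.8606131 , -0.18075508,  0.10140179, -0.46517778])}
{'vertical_fov': 45.033439795571745, 'cx': 288.41563226280226, 'cy': 204.3934241223151, 'D': array([-0.10180942,  0.        ,  0.        ,  0.        ,  0.        ]), 'origin': array([0.47575322, 0.01322016, 1.0820677 ]), 'orientation': array([-0.70103557,  0.71232816, -0.02780067,  0.019101  ])}
{'t': 0.1, 'q': array([ 9.21501868e-01,  5.28344327e-01,  1.43377757e+00,  5.45085436e-07,
        1.18140960e+00, -1.78491265e-01]), 'qd': array([-4.71348668e-04, -1.67781116e-03, -4.47301423e-03,  6.99087747e-05,
       -1.30814885e-03, -6.53262889e-04]), 'tau': array([-8.36478193e-07, -4.43302202e+01, -1.78588861e+01, -2.48131182e-04,
        3.84370724e-03,  1.09461914e-05]), 'tcp_pos': array([0.28308263, 0.55650807, 0.23844812]), 'tool_rot': array([ 8.52525970e-01,  5.22683968e-01, -9.03379053e-04,  3.51682310e-04]), 'force': array([-0.36432648, -0.49436284, -0.54512188]), 'ft_torque': array([-0.00099741, -0.00326728,  0.01287152]), 'finger_gap': 1.0021877935308772}
```

View pics/top0.png

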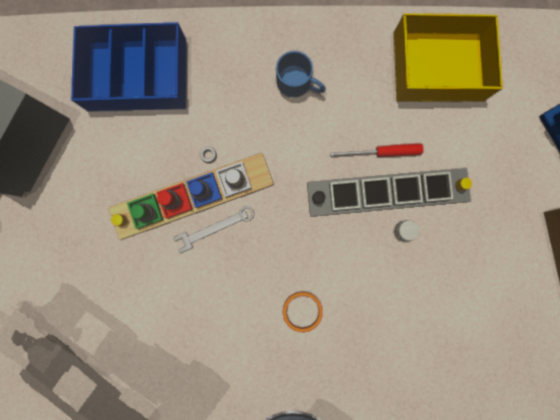

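View pics/side0.png

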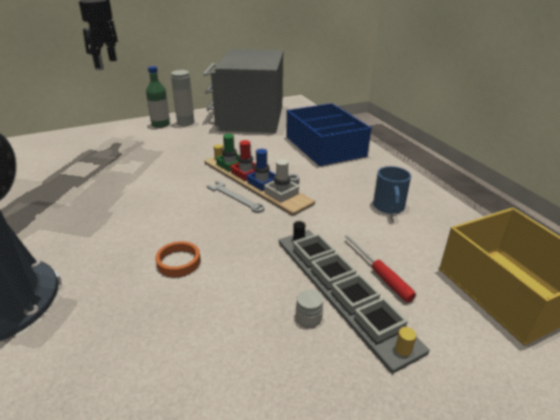

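The top view shows the plywood row, from its yellow post at (119,220): green (145,210), red (174,200), blue (204,190), white (235,180). The grey rack's yellow post is on the right at (466,184) and the black one at (318,198). So green goes to the leftmost grey pocket, then red, blue, and white to the rightmost. Next I'll measure.

```bash
python3 - <<'E'
import cv2
a=cv2.imread('pics/top0.png');b=cv2.imread('pics/side0.png')
cv2.imwrite('pics/c1.png',cv2.resize(a[145:245,100:285],None,fx=4.3,fy=4.3,interpolation=cv2.INTER_CUBIC))
cv2.imwrite('pics/c2.png',cv2.resize(a[155:230,295:480],None,fx=4.3,fy=4.3,interpolation=cv2.INTER_CUBIC))
cv2.imwrite('pics/c3.png',cv2.resize(b[120:220,195:325],None,fx=6,fy=6,interpolation=cv2.INTER_CUBIC))
cv2.imwrite('pics/c4.png',cv2.resize(b[215:370,270:430],None,fx=3.8,fy=3.8,interpolation=cv2.INTER_CUBIC))
E
```

```text
(no output)
```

View pics/c1.png

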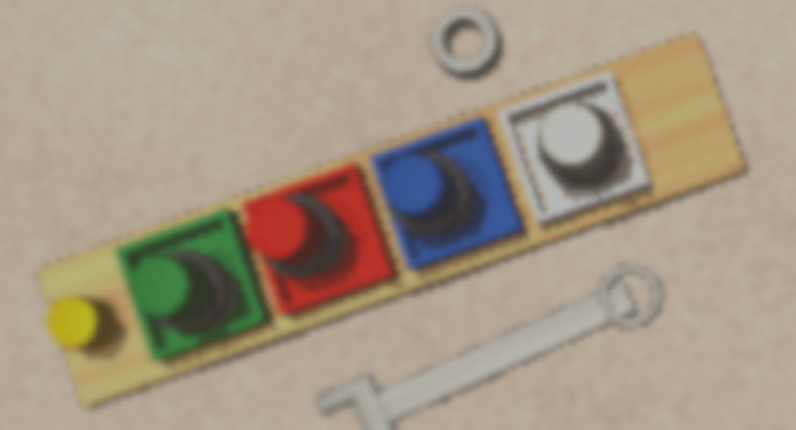

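View pics/c2.png

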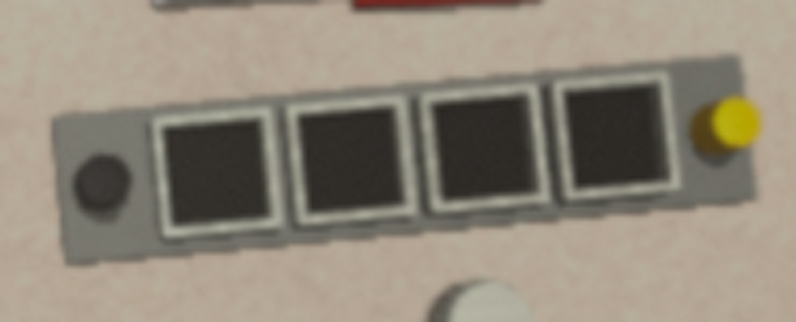

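View pics/c3.png

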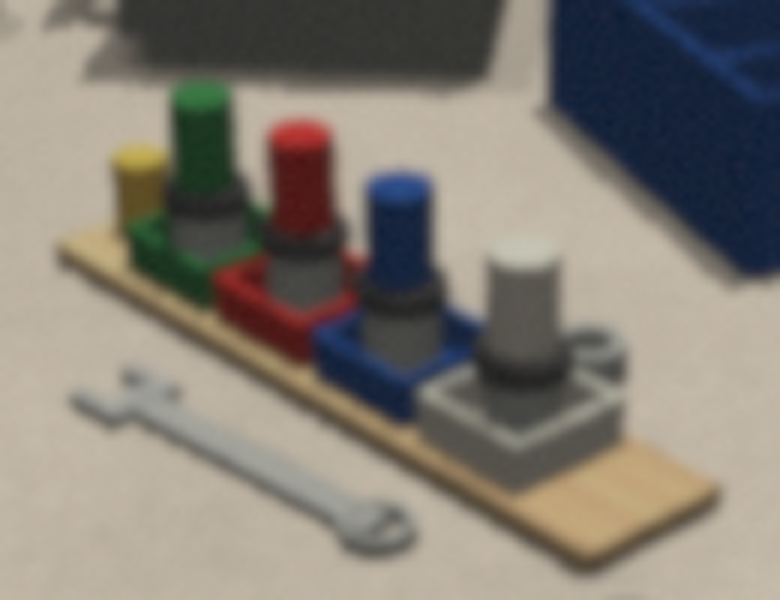

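View pics/c4.png

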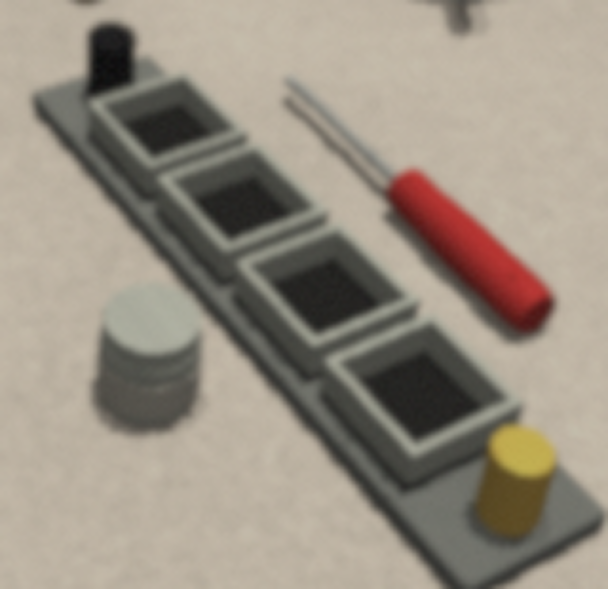

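```bash
python3 - <<'E'
from h import *
T=load('top0');S=load('side0')
c=lambda p,o,k:[(p[0]+.5)/k-.5+o[0],(p[1]+.5)/k-.5+o[1]]
top=dict(green=(165,287),red=(277,225),blue=(415,181),white=(572,136),ypost=(74,322))
sd=dict(green=(203,98),red=(301,137),blue=(399,189),white=(523,251),ypost=(140,158))
for k in top:
    pt=c(top[k],(100,145),4.3);ps=c(sd[k],(195,120),6)
    P,e=tri(T,pt,S,ps);print(k,P.round(4),round(e,4),'top@z',onz(T,[pt],P[2] if k=='ypost' else .1)[0].round(4),'side@.1',onz(S,[ps],.1)[0].round(4))
top2=dict(y=(737,122),b=(104,184));sd2=dict(y=(522,450),b=(111,38))
for k in top2:
    pt=c(top2[k],(295,155),4.3);ps=c(sd2[k],(270,215),3.8)
    P,e=tri(T,pt,S,ps);print(k,P.round(4),round(e,4),onz(T,[pt],.05)[0].round(4))
# grey pockets: dark interior -> contours enclosed
im=cv2.cvtColor(T['img'],cv2.COLOR_RGB2GRAY)
big=cv2.resize(im[155:230,295:480],None,fx=8,fy=8,interpolation=cv2.INTER_CUBIC)
m=(big>118).astype(np.uint8)
# rim light: outer boundary as filled hole+rim ; use dark floor contour
d=(big<95).astype(np.uint8)
cs,_=cv2.findContours(d,cv2.RETR_EXTERNAL,cv2.CHAIN_APPROX_NONE)
for q in cs:
    A=cv2.contourArea(q)/64
    if A>300:
        r=cv2.minAreaRect(q);ctr=c(r[0],(295,155),8);print(A,np.round(ctr,2),np.array(r[1])/8,r[2],onz(T,[ctr],.034)[0].round(4))
E
```

```text
green [0.5322 0.2947 0.099 ] 0.0007 top@z [0.5319 0.2945 0.1   ] side@.1 [0.5319 0.2924 0.1   ]
red [0.559  0.2439 0.0972] 0.0011 top@z [0.5593 0.2431 0.1   ] side@.1 [0.5564 0.2382 0.1   ]
blue [0.5777 0.1807 0.0976] 0.0017 top@z [0.5783 0.18   0.1   ] side@.1 [0.575  0.1762 0.1   ]
white [0.5979 0.1084 0.0996] 0.0005 top@z [0.5976 0.1085 0.1   ] side@.1 [0.5979 0.1076 0.1   ]
ypost [0.5187 0.3533 0.0489] 0.0001 top@z [0.5187 0.3534 0.0489] side@.1 [0.4897 0.2447 0.1   ]
y [ 0.5832 -0.3715  0.0479] 0.0004 [ 0.5831 -0.3708  0.05  ]
b [ 0.5583 -0.0629  0.0472] 0.0011 [ 0.5576 -0.0625  0.05  ]
508.7578125 [344.85 194.61] [22.96346283 22.76888275] 84.74620056152344 [ 0.5639 -0.1181  0.034 ]
505.21875 [376.13 191.72] [23.07337952 22.56360626] 84.42780303955078 [ 0.5689 -0.1838  0.034 ]
501.984375 [407.22 188.92] [23.04910469 22.56967354] 84.42780303955078 [ 0.5739 -0.2498  0.034 ]
494.390625 [437.89 186.13] [22.96048355 22.38833618] 84.2894058227539 [ 0.5789 -0.3156  0.034 ]
```

```bash
cat >> h.py <<'E'
def delta(*tgts):
    s=manip.sense();r=R.from_quat(s['tool_rot']);x=r.apply([1,0,0]);z=r.apply([0,0,1])
    print('t',s['t'],'pos',s['tcp_pos'].round(4),'yaw',round(np.degrees(np.arctan2(x[1],x[0])),2),'tilt',z.round(4),'F',s['force'].round(1),'gap',round(s['finger_gap'],3))
    for t in tgts: print(t,'->',(r.inv().apply(np.array(t)-s['tcp_pos'])*1000).round(1))
E
python3 - <<'E'
from h import *
T=load('top0');S=load('side0')
c=lambda p,o,k:[(p[0]+.5)/k-.5+o[0],(p[1]+.5)/k-.5+o[1]]
for a,b in zip([(553,82),(668,70),(680,190),(567,203)],[(429,320),(520,408),(411,455),(327,358)]):
    P,e=tri(T,c(a,(295,155),4.3),S,c(b,(270,215),3.8));print(P.round(4),round(e,4))
delta((.532,.2945,.18),(.532,.2945,.068))
E
```

```text
[ 0.6052 -0.2858  0.0294] 0.0023
[ 0.61   -0.3432  0.0303] 0.0033
[ 0.5516 -0.3466  0.0336] 0.0004
[ 0.547  -0.2901  0.035 ] 0.0021
t 0.1 pos [0.2831 0.5565 0.2384] yaw 63.02 tilt [-0.0012 -0.0015 -1.    ] F [-0.4 -0.5 -0.5] gap 1.002
(0.532, 0.2945, 0.18) -> [-120.5  340.7   58.6]
(0.532, 0.2945, 0.068) -> [-120.3  340.7  170.6]
```

>>> move_arm:
  deltas:
    - [[-12,34,6,6],[-24,68,12,12],[-36,102,18,18],[-48,136,24,24],[-60,170,30,30],[-72,204,36,36],[-84,238,42,42],[-96,272,48,48],[-108,306,54,52],[-120,341,59,52],[-120.5,340.7,58.6,52],[-120.5,340.7,58.6,52],[-120.5,340.7,58.6,52]]
  gripper: 1
  squeeze: 70

```text
t: 1.18
tcp_pos: [0.6526, 0.1679, 0.1503]
tool_rot: [0.995, 0.096, -0.001, 0.001]
force: [0.2, 0.0, 0.8]
finger_gap: 1.001
```

```bash
python3 - <<'E'
from h import *
delta((.532,.2945,.068))
snap('top','top1');snap('side','side1')
a=cv2.imread('pics/side1.png');cv2.imwrite('pics/c5.png',cv2.resize(a[60:220,150:330],None,fx=3.6,fy=3.6,interpolation=cv2.INTER_CUBIC))
E
```

```text
t 1.1833 pos [0.6526 0.1679 0.1503] yaw 11.01 tilt [-0.0024 -0.0015 -1.    ] F [0.2 0.  0.8] gap 1.001
(0.532, 0.2945, 0.068) -> [ -94.  -147.4   82.4]
```

View pics/c5.png

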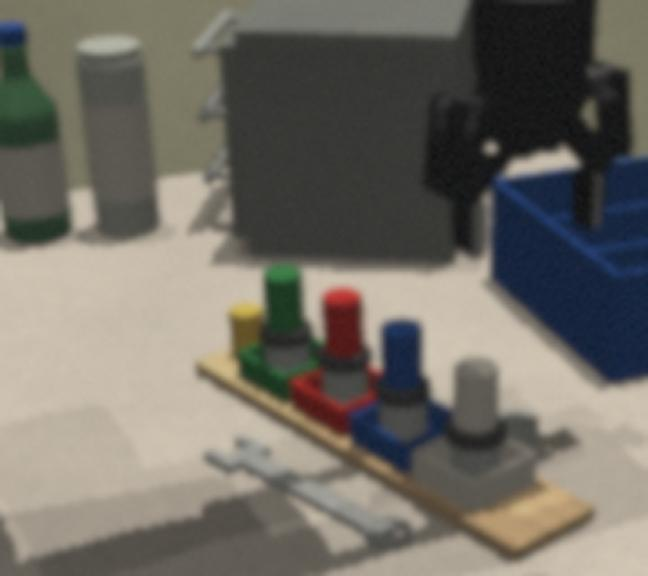

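That shortfall was my own units error. Rows are in metres and I wrote millimetres, so the arm ran at its speed cap along the intended line for 13 rows. The side view shows nothing was touched: the gripper hangs above and behind the rack, and all four holders still stand. I'll use metres from here.

>>> move_arm:
  deltas:
    - [[-0.02,-0.03,-0.02,0],[-0.04,-0.06,-0.03,0],[-0.06,-0.09,-0.03,0],[-0.08,-0.12,-0.03,0],[-0.094,-0.147,-0.03,0],[-0.094,-0.147,-0.03,0],[-0.094,-0.147,-0.03,0]]

```text
t: 1.87
tcp_pos: [0.5346, 0.2926, 0.1788]
tool_rot: [0.996, 0.095, -0.0, 0.002]
force: [0.3, -1.2, -0.1]
finger_gap: 1.0
```

```bash
python3 - <<'E'
from h import *
delta((.532,.2945,.068))
print(abs(manip.sense()['qd']).max())
snap('top','top2');snap('side','side2')
a=cv2.imread('pics/side2.png');cv2.imwrite('pics/c5.png',cv2.resize(a[60:220,150:330],None,fx=3.6,fy=3.6,interpolation=cv2.INTER_CUBIC))
E
```

```text
t 1.8667 pos [0.5346 0.2926 0.1788] yaw 10.87 tilt [ 1.0e-04 -3.9e-03 -1.0e+00] F [ 0.3 -1.2 -0.1] gap 1.0
(0.532, 0.2945, 0.068) -> [ -2.1  -2.7 110.8]
0.0464762481937207
```

View pics/c5.png

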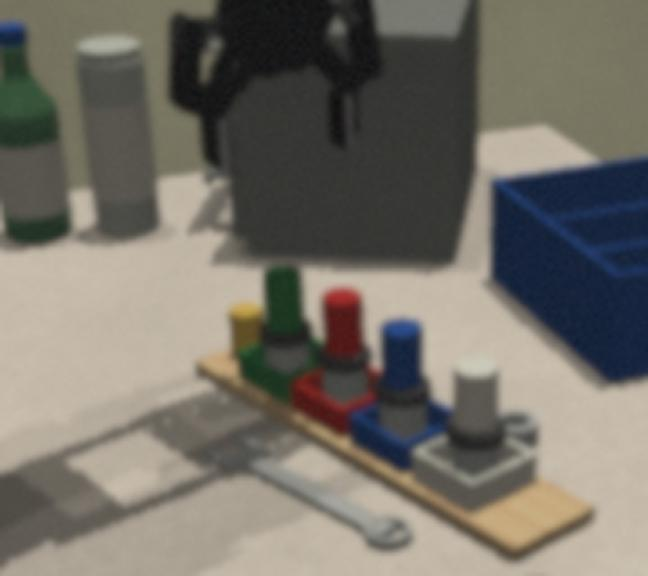

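View pics/top2.png

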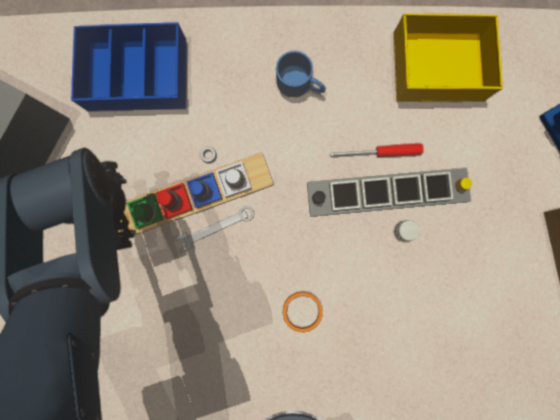

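The side view shows the gripper centred above the green cap at about (283,265) in the crop, jaws either side. Descend.

>>> move_arm:
  deltas:
    - [[-0.002,-0.003,0.02,0],[-0.002,-0.003,0.045,0],[-0.002,-0.003,0.07,0],[-0.002,-0.003,0.09,0],[-0.002,-0.003,0.105,0],[-0.002,-0.003,0.11,0],[-0.002,-0.003,0.11,0],[-0.002,-0.003,0.11,0],[-0.002,-0.003,0.11,0]]

```text
t: 2.72
tcp_pos: [0.5358, 0.2931, 0.07]
tool_rot: [0.996, 0.093, 0.002, 0.002]
force: [0.7, 0.1, 0.1]
finger_gap: 1.004
```

```bash
python3 - <<'E'
from h import *
delta((.532,.2945,.068))
snap('side','side3')
a=cv2.imread('pics/side3.png');cv2.imwrite('pics/c5.png',cv2.resize(a[90:190,180:300],None,fx=6,fy=6,interpolation=cv2.INTER_CUBIC))
E
```

```text
t 2.7167 pos [0.5358 0.2931 0.07  ] yaw 10.64 tilt [ 0.0039 -0.003  -1.    ] F [0.7 0.1 0.1] gap 1.004
(0.532, 0.2945, 0.068) -> [-3.5 -2.1  2. ]
```

View pics/c5.png

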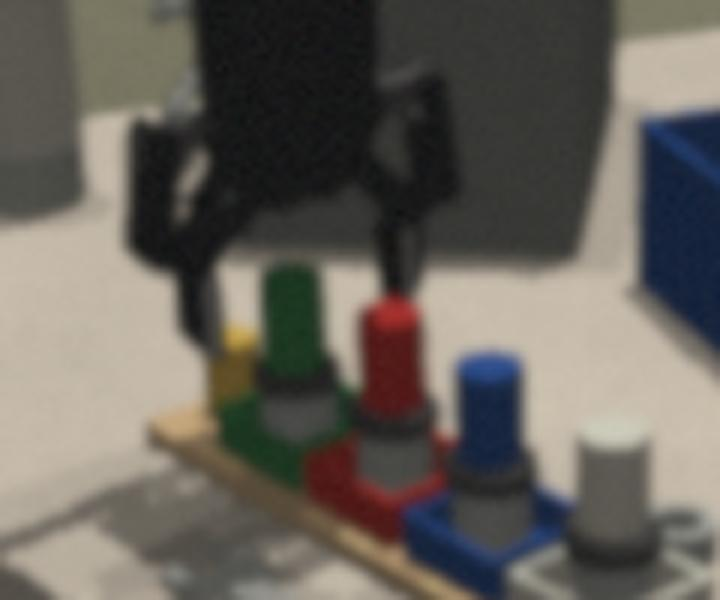

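>>> move_arm:
  deltas:
    - [[-0.004,-0.002,0.001,0],[-0.004,-0.002,0.001,0],[-0.004,-0.002,0.001,0],[-0.004,-0.002,0.001,0]]

```text
t: 3.1
tcp_pos: [0.5314, 0.2947, 0.0696]
tool_rot: [0.996, 0.093, 0.002, 0.002]
force: [-0.2, 0.3, 0.1]
finger_gap: 0.998
```

>>> move_arm:
  deltas:
    - [[0,0,0,0],[0,0,0,0],[0,0,0,0],[0,0,0,0],[0,0,0,0],[0,0,0,0],[0,0,0,0],[0,0,0,0],[0,0,0,0],[0,0,0,0]]
  gripper: 0
  squeeze: 70

```text
t: 3.93
tcp_pos: [0.5317, 0.2947, 0.0698]
tool_rot: [0.996, 0.093, 0.003, 0.002]
force: [-0.2, -0.4, 2.2]
finger_gap: 0.321
```

```bash
python3 - <<'E'
from h import *
delta((.532,.2945,.068),(.532,.2945,.17))
snap('side','side4')
a=cv2.imread('pics/side4.png');cv2.imwrite('pics/c5.png',cv2.resize(a[90:190,180:300],None,fx=6,fy=6,interpolation=cv2.INTER_CUBIC))
E
```

```text
t 3.9333 pos [0.5317 0.2947 0.0698] yaw 10.67 tilt [ 0.0056 -0.0025 -1.    ] F [-0.2 -0.4  2.2] gap 0.321
(0.532, 0.2945, 0.068) -> [0.2 0.3 1.8]
(0.532, 0.2945, 0.17) -> [   0.7    0.6 -100.1]
```

View pics/c5.png

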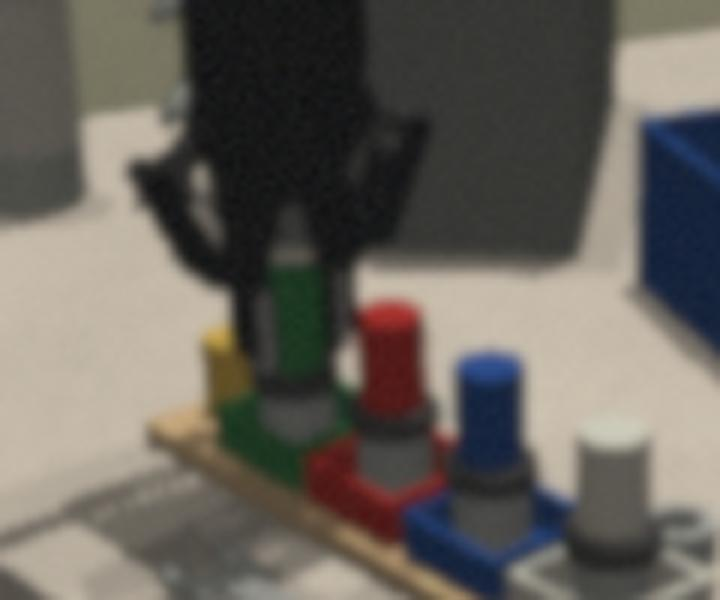

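>>> move_arm:
  deltas:
    - [[0,0,-0.01,0],[0,0,-0.035,0],[0,0,-0.06,0],[0,0,-0.085,0],[0,0,-0.11,0],[0,0,-0.12,0],[0,0,-0.12,0]]

```text
t: 4.57
tcp_pos: [0.5322, 0.2956, 0.1925]
tool_rot: [0.996, 0.093, 0.005, 0.001]
force: [0.3, 0.9, -3.9]
finger_gap: 0.32
```

```bash
python3 - <<'E'
from h import *
delta((.5639,-.1181,.18))
snap('side','side5')
a=cv2.imread('pics/side5.png');cv2.imwrite('pics/c5.png',cv2.resize(a[60:190,180:300],None,fx=5,fy=5,interpolation=cv2.INTER_CUBIC))
E
```

```text
t 4.5667 pos [0.5322 0.2956 0.1925] yaw 10.68 tilt [ 1.040e-02 -8.000e-04 -9.999e-01] F [ 0.3  0.9 -3.9] gap 0.32
(0.5639, -0.1181, 0.18) -> [-45.6 412.4  13.1]
```

View pics/c5.png

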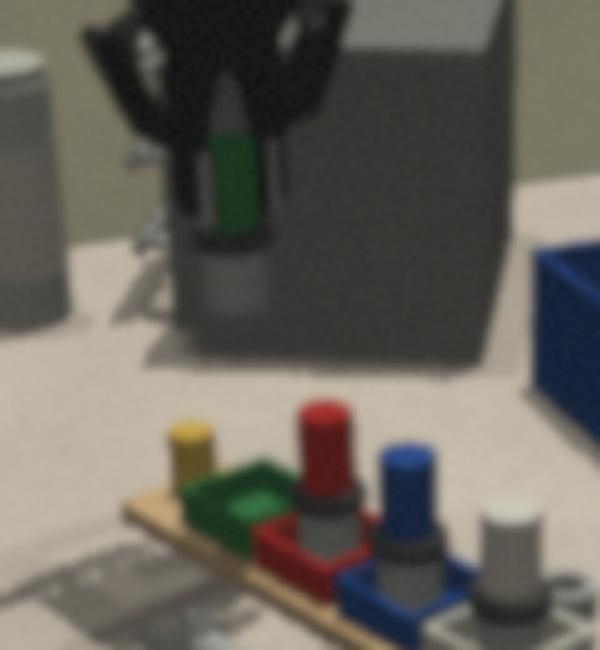

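Green is held and lifted clear, upright, with its seat empty. Carry it across.

>>> move_arm:
  deltas:
    - [[-0.001,0.01,0,0],[-0.004,0.035,0,0],[-0.008,0.07,0,0],[-0.012,0.105,0,0],[-0.016,0.14,0,0],[-0.02,0.175,0,0],[-0.024,0.21,0.003,0],[-0.028,0.245,0.006,0],[-0.031,0.28,0.008,0],[-0.035,0.315,0.01,0],[-0.039,0.35,0.013,0],[-0.042,0.38,0.013,0],[-0.045,0.4,0.013,0],[-0.0456,0.4124,0.013,0],[-0.0456,0.4124,0.013,0],[-0.0456,0.4124,0.013,0],[-0.0456,0.4124,0.013,0]]

```text
t: 6.03
tcp_pos: [0.5616, -0.1172, 0.1776]
tool_rot: [0.996, 0.093, 0.002, 0.0]
force: [0.6, 0.5, -3.1]
finger_gap: 0.32
```

```bash
python3 - <<'E'
from h import *
delta((.5639,-.1181,.07))
T=snap('top','top6');S=snap('side','side6')
a=cv2.imread('pics/side6.png');cv2.imwrite('pics/c5.png',cv2.resize(a[100:300,230:400],None,fx=3,fy=3,interpolation=cv2.INTER_CUBIC))
E
```

```text
t 6.0333 pos [ 0.5616 -0.1172  0.1776] yaw 10.71 tilt [ 4.2e-03 -3.0e-04 -1.0e+00] F [ 0.6  0.5 -3.1] gap 0.32
(0.5639, -0.1181, 0.07) -> [  1.6   1.2 107.6]
```

View pics/c5.png

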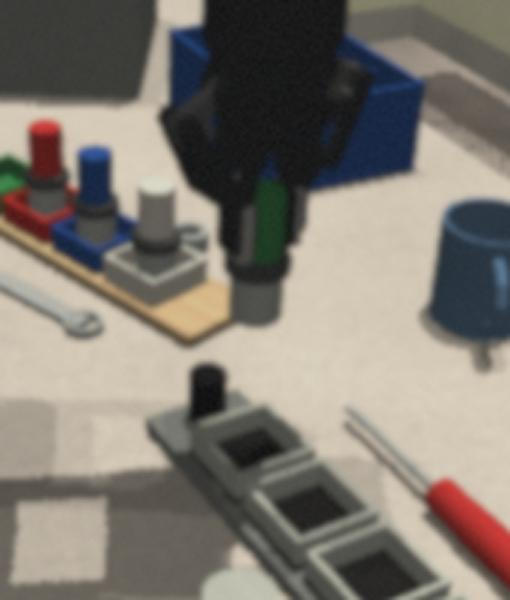

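View pics/top6.png

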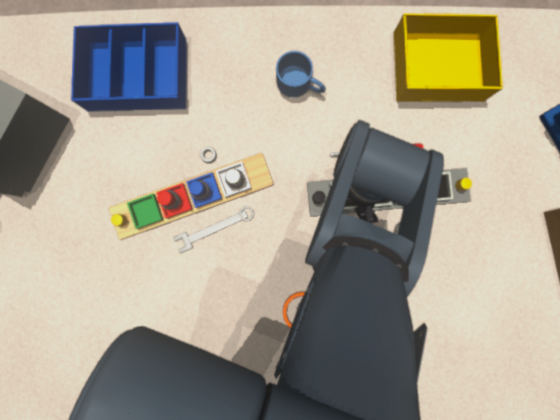

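>>> move_arm:
  deltas:
    - [[0.002,0.001,0.02,0],[0.002,0.001,0.045,0],[0.002,0.001,0.065,0],[0.002,0.001,0.08,0],[0.002,0.001,0.09,0],[0.002,0.001,0.095,0],[0.002,0.001,0.095,0],[0.002,0.001,0.095,0]]

```text
t: 6.8
tcp_pos: [0.5653, -0.1173, 0.0836]
tool_rot: [0.996, 0.094, 0.003, 0.001]
force: [-0.3, -0.3, -3.3]
finger_gap: 0.32
```

```bash
python3 - <<'E'
from h import *
delta((.5639,-.1181,.07))
T=load('top6');S=load('side6');print(proj(S,[[.5616,-.1172,.124]]))
S=snap('side','side7')
p=manip.sense()['tcp_pos'];print(proj(S,[p-[0,0,.0538],[p[0],p[1],.034]]))
a=cv2.imread('pics/side7.png');cv2.imwrite('pics/c5.png',cv2.resize(a[180:300,260:380],None,fx=5,fy=5,interpolation=cv2.INTER_CUBIC))
E
```

```text
t 6.8 pos [ 0.5653 -0.1173  0.0836] yaw 10.82 tilt [ 0.0062 -0.0014 -1.    ] F [-0.3 -0.3 -3.3] gap 0.32
(0.5639, -0.1181, 0.07) -> [-1.6  0.5 13.6]
[[314.95431922 205.38679044]]
[[314.29720163 246.23481633]
 [314.40067731 244.69490759]]
```

View pics/c5.png

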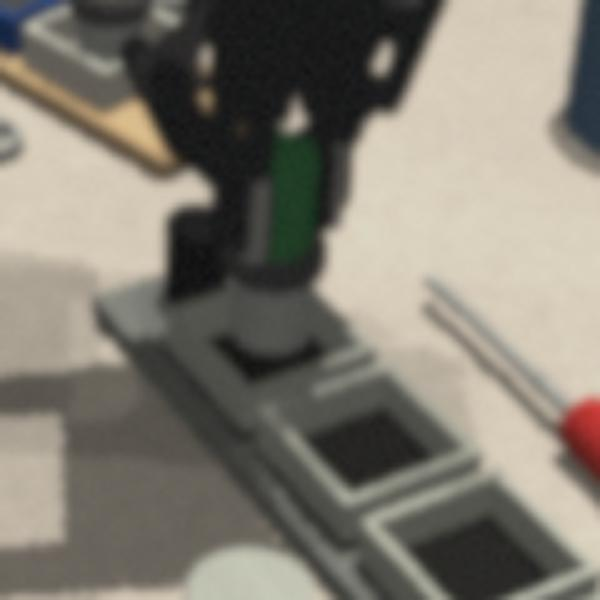

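Green's foot is centred inside the first pocket, at about (270,330) in the crop. I'll lower it slowly onto the floor.

>>> move_arm:
  deltas:
    - [[-0.0015,0,0.004,0],[-0.0015,0,0.008,0],[-0.0015,0,0.011,0],[-0.0015,0,0.013,0],[-0.0015,0,0.0135,0],[-0.0015,0,0.0135,0],[-0.0015,0,0.0135,0]]

```text
t: 7.43
tcp_pos: [0.5642, -0.118, 0.0705]
tool_rot: [0.996, 0.094, 0.004, 0.001]
force: [-0.1, -0.5, -2.4]
finger_gap: 0.324
```

```bash
python3 - <<'E'
from h import *
delta((.5639,-.1181,.07))
E
```

```text
t 7.4333 pos [ 0.5642 -0.118   0.0705] yaw 10.8 tilt [ 0.0072 -0.0019 -1.    ] F [-0.1 -0.5 -2.4] gap 0.324
(0.5639, -0.1181, 0.07) -> [-0.4  0.   0.5]
```

>>> move_arm:
  deltas:
    - [[0,0,0.001,0],[0,0,0.0015,0],[0,0,0.0015,0],[0,0,0.0015,0]]

```text
t: 7.77
tcp_pos: [0.5645, -0.1181, 0.0698]
tool_rot: [0.996, 0.094, 0.004, 0.002]
force: [-1.1, -0.3, 4.9]
finger_gap: 0.324
```

Contact felt: the force went from -2.4 to +4.9 N. Release, then rise.

>>> move_arm:
  deltas:
    - [[0,0,0,0],[0,0,0,0],[0,0,0,0],[0,0,0,0],[0,0,0,0],[0,0,0,0],[0,0,0,0],[0,0,-0.02,0],[0,0,-0.05,0],[0,0,-0.08,0],[0,0,-0.1,0],[0,0,-0.1,0]]
  gripper: 1

```text
t: 8.77
tcp_pos: [0.5665, -0.1189, 0.1744]
tool_rot: [0.996, 0.094, 0.008, 0.004]
force: [0.2, 0.3, -0.4]
finger_gap: 0.999
```

```bash
python3 - <<'E'
from h import *
delta((.559,.2435,.17))
S=snap('side','side8')
a=cv2.imread('pics/side8.png');cv2.imwrite('pics/c5.png',cv2.resize(a[150:300,200:380],None,fx=4,fy=4,interpolation=cv2.INTER_CUBIC))
E
```

```text
t 8.7667 pos [ 0.5665 -0.1189  0.1744] yaw 10.82 tilt [ 0.0168 -0.0059 -0.9998] F [ 0.2  0.3 -0.4] gap 0.999
(0.559, 0.2435, 0.17) -> [  60.6 -357.4    2.1]
```

View pics/c5.png

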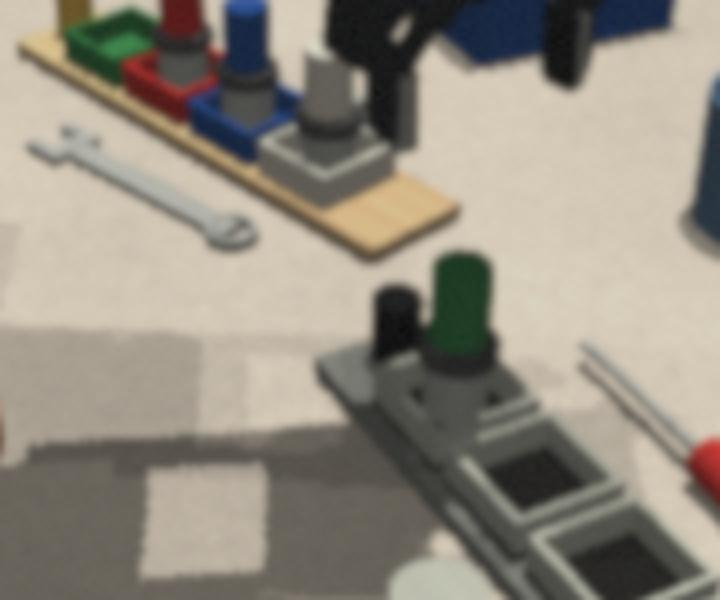

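Green stands upright in grey pocket 1. Now red.

>>> move_arm:
  deltas:
    - [[0.006,-0.035,0,0],[0.012,-0.07,0,0],[0.018,-0.105,0,0],[0.024,-0.14,0,0],[0.03,-0.175,0,0],[0.036,-0.21,0,0],[0.042,-0.245,0,0],[0.048,-0.28,0,0],[0.053,-0.315,0,0],[0.058,-0.34,0,0],[0.06,-0.355,0,0],[0.0606,-0.3574,0,0],[0.0606,-0.3574,0,0],[0.0606,-0.3574,0,0],[0.0606,-0.3574,0,0]]

```text
t: 10.07
tcp_pos: [0.5576, 0.2425, 0.1699]
tool_rot: [0.996, 0.094, 0.006, 0.003]
force: [-0.0, 0.4, 0.4]
finger_gap: 1.006
```

```bash
python3 - <<'E'
from h import *
delta((.559,.2435,.069))
E
```

```text
t 10.0667 pos [0.5576 0.2425 0.1699] yaw 10.74 tilt [ 0.0121 -0.0053 -0.9999] F [-0.   0.4  0.4] gap 1.006
(0.559, 0.2435, 0.069) -> [  0.5  -1.5 100.9]
```

>>> move_arm:
  deltas:
    - [[0,-0.001,0.02,0],[0,-0.001,0.045,0],[0,-0.001,0.07,0],[0,-0.001,0.085,0],[0,-0.001,0.095,0],[0,-0.0015,0.1,0],[0,-0.0015,0.1,0],[0,-0.0015,0.1,0],[0,-0.0015,0.1,0]]

```text
t: 10.82
tcp_pos: [0.5595, 0.2435, 0.071]
tool_rot: [0.996, 0.093, 0.007, 0.003]
force: [0.8, -0.4, 0.3]
finger_gap: 1.0
```

```bash
python3 - <<'E'
from h import *
delta((.559,.2435,.0695))
S=snap('side','side9')
a=cv2.imread('pics/side9.png');cv2.imwrite('pics/c5.png',cv2.resize(a[90:210,180:330],None,fx=5,fy=5,interpolation=cv2.INTER_CUBIC))
E
```

```text
t 10.8167 pos [0.5595 0.2435 0.071 ] yaw 10.72 tilt [ 0.0143 -0.0048 -0.9999] F [ 0.8 -0.4  0.3] gap 1.0
(0.559, 0.2435, 0.0695) -> [-0.5 -0.1  1.5]
```

View pics/c5.png

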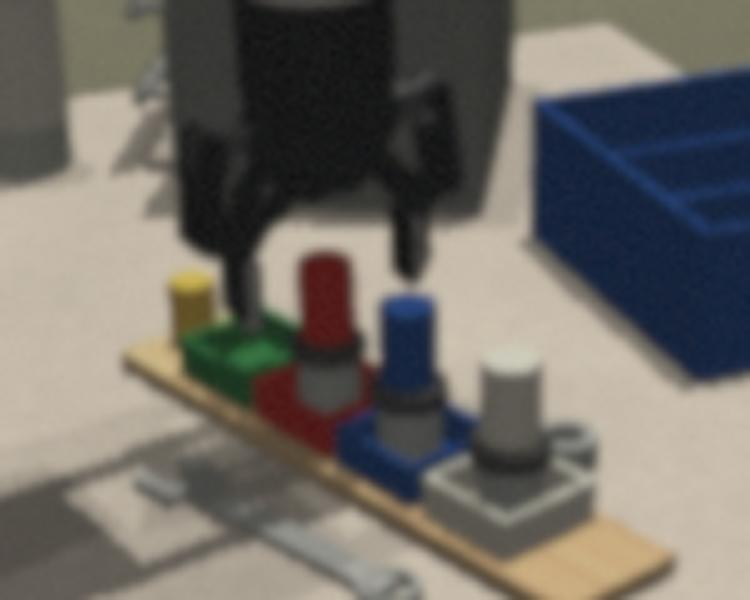

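The jaws stand either side of the red cap. Close and lift in one call.

>>> move_arm:
  deltas:
    - [[0,0,0.001,0],[0,0,0.001,0],[0,0,0.001,0],[0,0,0.001,0],[0,0,0.001,0],[0,0,0.001,0],[0,0,0.001,0],[0,0,0.001,0],[0,0,0.001,0],[0,0,0.001,0],[0,0,-0.01,0],[0,0,-0.035,0],[0,0,-0.06,0],[0,0,-0.085,0],[0,0,-0.11,0],[0,0,-0.12,0],[0,0,-0.12,0]]
  gripper: 0
  squeeze: 70

```text
t: 12.28
tcp_pos: [0.5595, 0.2446, 0.1937]
tool_rot: [0.996, 0.094, 0.01, 0.003]
force: [0.4, 0.3, -3.4]
finger_gap: 0.323
```

```bash
python3 - <<'E'
from h import *
delta((.5689,-.1838,.18))
S=snap('side','side10')
a=cv2.imread('pics/side10.png');cv2.imwrite('pics/c5.png',cv2.resize(a[60:210,180:330],None,fx=4,fy=4,interpolation=cv2.INTER_CUBIC))
E
```

```text
t 12.2833 pos [0.5595 0.2446 0.1937] yaw 10.74 tilt [ 0.0205 -0.0033 -0.9998] F [ 0.4  0.3 -3.4] gap 0.323
(0.5689, -0.1838, 0.18) -> [-70.8 422.6  15.3]
```

View pics/c5.png

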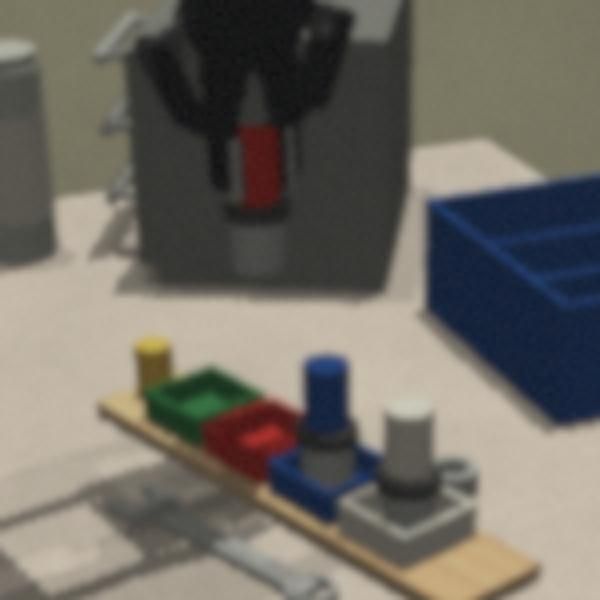

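>>> move_arm:
  deltas:
    - [[-0.002,0.01,0,0],[-0.006,0.035,0,0],[-0.012,0.07,0,0],[-0.018,0.105,0,0],[-0.023,0.14,0,0],[-0.029,0.175,0,0],[-0.035,0.21,0.003,0],[-0.041,0.245,0.006,0],[-0.047,0.28,0.008,0],[-0.053,0.315,0.01,0],[-0.059,0.35,0.013,0],[-0.065,0.385,0.015,0],[-0.069,0.41,0.015,0],[-0.0708,0.4226,0.015,0],[-0.0708,0.4226,0.015,0],[-0.0708,0.4226,0.015,0],[-0.0708,0.4226,0.015,0]]

```text
t: 13.75
tcp_pos: [0.5664, -0.1826, 0.1775]
tool_rot: [0.996, 0.094, 0.007, 0.002]
force: [-0.5, 0.2, -3.7]
finger_gap: 0.318
```

```bash
python3 - <<'E'
from h import *
delta((.5689,-.1838,.083))
E
```

```text
t 13.75 pos [ 0.5664 -0.1826  0.1775] yaw 10.76 tilt [ 0.0137 -0.002  -0.9999] F [-0.5  0.2 -3.7] gap 0.318
(0.5689, -0.1838, 0.083) -> [ 1.   1.2 94.6]
```

>>> move_arm:
  deltas:
    - [[0.001,0.001,0.02,0],[0.001,0.001,0.045,0],[0.001,0.001,0.065,0],[0.001,0.001,0.08,0],[0.001,0.001,0.09,0],[0.001,0.001,0.0945,0],[0.001,0.001,0.0945,0],[0.001,0.001,0.0945,0]]

```text
t: 14.42
tcp_pos: [0.5693, -0.1832, 0.0836]
tool_rot: [0.996, 0.094, 0.007, 0.002]
force: [-0.2, -0.3, -2.5]
finger_gap: 0.323
```

```bash
python3 - <<'E'
from h import *
delta((.5689,-.1838,.07))
S=snap('side','side11')
a=cv2.imread('pics/side11.png');cv2.imwrite('pics/c5.png',cv2.resize(a[180:300,260:400],None,fx=5,fy=5,interpolation=cv2.INTER_CUBIC))
E
```

```text
t 14.4167 pos [ 0.5693 -0.1832  0.0836] yaw 10.81 tilt [ 0.0144 -0.0023 -0.9999] F [-0.2 -0.3 -2.5] gap 0.323
(0.5689, -0.1838, 0.07) -> [-0.7  0.5 13.6]
```

View pics/c5.png

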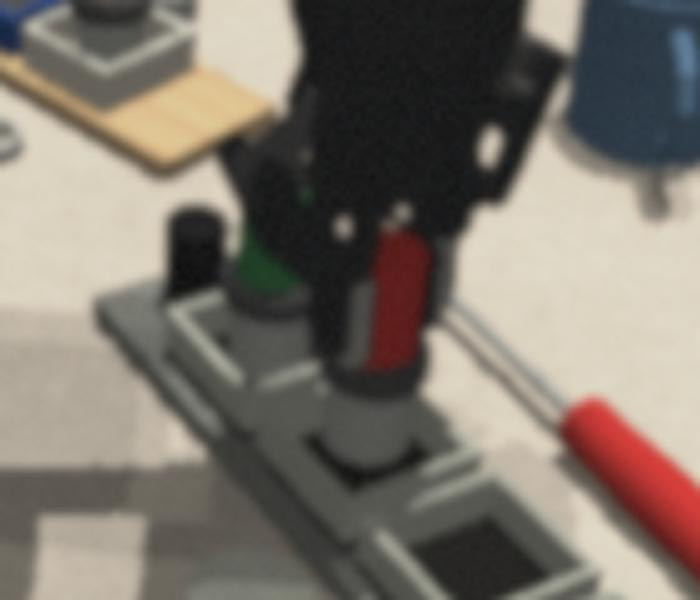

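Red's foot is inside pocket 2, at about (368,440) in the crop, and green is undisturbed beside it. Lower slowly.

>>> move_arm:
  deltas:
    - [[-0.0005,0,0.004,0],[-0.0005,0,0.008,0],[-0.0005,0,0.011,0],[-0.0005,0,0.013,0],[-0.0005,0,0.0145,0],[-0.0005,0,0.015,0],[-0.0005,0,0.015,0]]

```text
t: 15.05
tcp_pos: [0.5692, -0.1837, 0.0704]
tool_rot: [0.996, 0.094, 0.007, 0.002]
force: [-3.2, 1.6, 5.5]
finger_gap: 0.324
```

>>> move_arm:
  deltas:
    - [[0,0,0,0],[0,0,0,0],[0,0,0,0],[0,0,0,0],[0,0,0,0],[0,0,0,0],[0,0,0,0],[0,0,-0.02,0],[0,0,-0.05,0],[0,0,-0.08,0],[0,0,-0.1,0],[0,0,-0.1,0]]
  gripper: 1

```text
t: 16.05
tcp_pos: [0.5704, -0.1848, 0.1751]
tool_rot: [0.995, 0.094, 0.011, 0.005]
force: [0.4, 0.0, 0.3]
finger_gap: 1.0
```

```bash
python3 - <<'E'
from h import *
delta((.578,.1805,.17))
S=snap('side','side12')
a=cv2.imread('pics/side12.png');cv2.imwrite('pics/c5.png',cv2.resize(a[150:300,200:400],None,fx=4,fy=4,interpolation=cv2.INTER_CUBIC))
E
```

```text
t 16.05 pos [ 0.5704 -0.1848  0.1751] yaw 10.81 tilt [ 0.0238 -0.0076 -0.9997] F [0.4 0.  0.3] gap 1.0
(0.578, 0.1805, 0.17) -> [  75.8 -357.5    2.6]
```

View pics/c5.png

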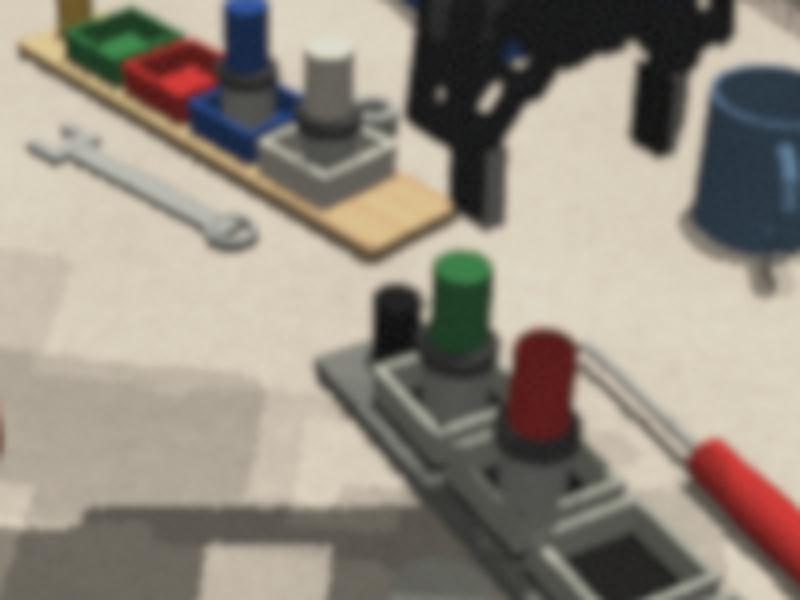

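Green and red both stand upright in pockets 1 and 2. Next is blue.

>>> move_arm:
  deltas:
    - [[0.007,-0.035,0,0],[0.014,-0.07,0,0],[0.022,-0.105,0,0],[0.03,-0.14,0,0],[0.037,-0.175,0,0],[0.044,-0.21,0,0],[0.052,-0.245,0,0],[0.06,-0.28,0,0],[0.067,-0.315,0,0],[0.072,-0.34,0,0],[0.0755,-0.357,0,0],[0.0762,-0.3588,0,0],[0.0762,-0.3588,0,0],[0.0762,-0.3588,0,0],[0.0762,-0.3588,0,0]]

```text
t: 17.35
tcp_pos: [0.5765, 0.1812, 0.1703]
tool_rot: [0.996, 0.093, 0.009, 0.004]
force: [-0.2, 0.2, -0.6]
finger_gap: 1.003
```

```bash
python3 - <<'E'
from h import *
delta((.578,.1805,.070))
E
```

```text
t 17.35 pos [0.5765 0.1812 0.1703] yaw 10.73 tilt [ 0.019  -0.0063 -0.9998] F [-0.2  0.2 -0.6] gap 1.003
(0.578, 0.1805, 0.07) -> [ -0.5  -0.  100.3]
```

>>> move_arm:
  deltas:
    - [[-0.0005,0,0.02,0],[-0.0005,0,0.045,0],[-0.0005,0,0.07,0],[-0.0005,0,0.085,0],[-0.0005,0,0.095,0],[-0.0005,0,0.1,0],[-0.0005,0,0.1,0],[-0.0005,0,0.1,0],[-0.0005,0,0.1,0]]

```text
t: 18.1
tcp_pos: [0.5789, 0.1804, 0.0714]
tool_rot: [0.996, 0.093, 0.01, 0.004]
force: [-0.9, -0.5, -0.5]
finger_gap: 1.0
```

```bash
python3 - <<'E'
from h import *
delta((.578,.1805,.07))
S=snap('side','side13')
a=cv2.imread('pics/side13.png');cv2.imwrite('pics/c5.png',cv2.resize(a[90:210,180:330],None,fx=5,fy=5,interpolation=cv2.INTER_CUBIC))
E
```

```text
t 18.1 pos [0.5789 0.1804 0.0714] yaw 10.72 tilt [ 0.0212 -0.0061 -0.9998] F [-0.9 -0.5 -0.5] gap 1.0
(0.578, 0.1805, 0.07) -> [-0.9 -0.3  1.4]
```

View pics/c5.png

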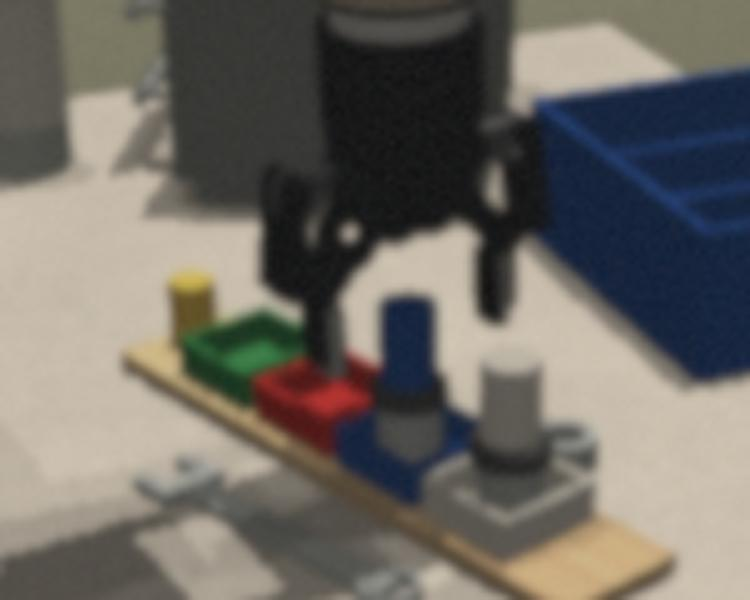

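The jaws stand either side of the blue cap. Close and lift.

>>> move_arm:
  deltas:
    - [[-0.001,0,0.001,0],[-0.001,0,0.001,0],[-0.001,0,0.001,0],[-0.001,0,0.001,0],[-0.001,0,0.001,0],[-0.001,0,0.001,0],[-0.001,0,0.001,0],[-0.001,0,0.001,0],[-0.001,0,0.001,0],[-0.001,0,0.001,0],[0,0,-0.01,0],[0,0,-0.035,0],[0,0,-0.06,0],[0,0,-0.085,0],[0,0,-0.11,0],[0,0,-0.12,0],[0,0,-0.12,0]]
  gripper: 0
  squeeze: 70

```text
t: 19.57
tcp_pos: [0.5781, 0.1816, 0.1942]
tool_rot: [0.996, 0.093, 0.014, 0.004]
force: [0.2, -0.0, -2.9]
finger_gap: 0.321
```

```bash
python3 - <<'E'
from h import *
delta((.5739,-.2498,.18))
S=snap('side','side14')
a=cv2.imread('pics/side14.png');cv2.imwrite('pics/c5.png',cv2.resize(a[60:210,180:330],None,fx=4,fy=4,interpolation=cv2.INTER_CUBIC))
E
```

```text
t 19.5667 pos [0.5781 0.1816 0.1942] yaw 10.73 tilt [ 0.0276 -0.0052 -0.9996] F [ 0.2 -0.  -2.9] gap 0.321
(0.5739, -0.2498, 0.18) -> [-84.8 422.9  16.4]
```

View pics/c5.png

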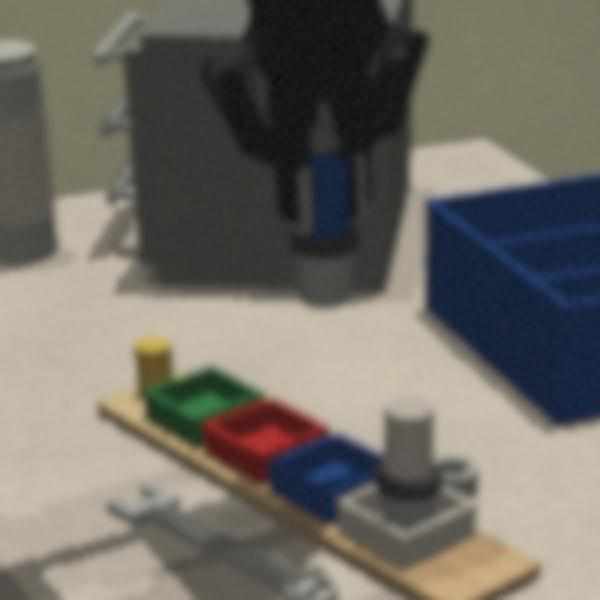

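>>> move_arm:
  deltas:
    - [[-0.002,0.01,0,0],[-0.007,0.035,0,0],[-0.014,0.07,0,0],[-0.021,0.105,0,0],[-0.028,0.14,0,0],[-0.035,0.175,0,0],[-0.042,0.21,0.003,0],[-0.049,0.245,0.006,0],[-0.056,0.28,0.008,0],[-0.063,0.315,0.01,0],[-0.07,0.35,0.013,0],[-0.077,0.385,0.014,0],[-0.082,0.41,0.014,0],[-0.084,0.4235,0.014,0],[-0.084,0.4235,0.014,0],[-0.084,0.4235,0.014,0],[-0.084,0.4235,0.014,0]]

```text
t: 21.03
tcp_pos: [0.5724, -0.2487, 0.1794]
tool_rot: [0.996, 0.094, 0.01, 0.003]
force: [-0.0, 0.2, -3.6]
finger_gap: 0.321
```

```bash
python3 - <<'E'
from h import *
delta((.5739,-.2498,.083))
E
```

```text
t 21.0333 pos [ 0.5724 -0.2487  0.1794] yaw 10.75 tilt [ 0.021  -0.0031 -0.9998] F [-0.   0.2 -3.6] gap 0.321
(0.5739, -0.2498, 0.083) -> [-0.6  0.7 96.4]
```

>>> move_arm:
  deltas:
    - [[-0.001,0.001,0.02,0],[-0.001,0.001,0.045,0],[-0.001,0.001,0.065,0],[-0.001,0.001,0.08,0],[-0.001,0.001,0.09,0],[-0.001,0.001,0.096,0],[-0.001,0.001,0.096,0],[-0.001,0.001,0.096,0]]

```text
t: 21.7
tcp_pos: [0.574, -0.2496, 0.0838]
tool_rot: [0.995, 0.094, 0.01, 0.003]
force: [0.4, 0.4, -2.8]
finger_gap: 0.321
```

```bash
python3 - <<'E'
from h import *
delta((.5739,-.2498,.07))
S=snap('side','side15')
a=cv2.imread('pics/side15.png');cv2.imwrite('pics/c5.png',cv2.resize(a[180:320,260:420],None,fx=4.5,fy=4.2,interpolation=cv2.INTER_CUBIC))
E
```

```text
t 21.7 pos [ 0.574  -0.2496  0.0838] yaw 10.81 tilt [ 0.0214 -0.0033 -0.9998] F [ 0.4  0.4 -2.8] gap 0.321
(0.5739, -0.2498, 0.07) -> [-0.4  0.  13.8]
```

View pics/c5.png

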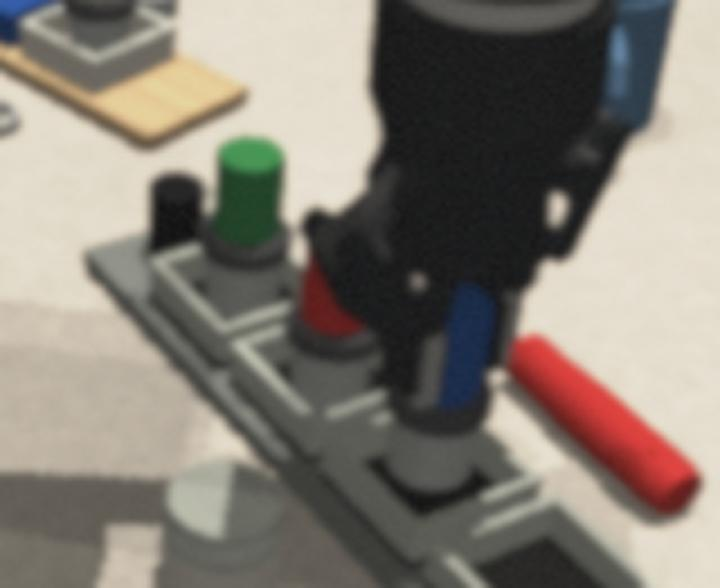

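Blue's foot is inside pocket 3, at about (432,465) in the crop. Lower slowly.

>>> move_arm:
  deltas:
    - [[-0.0005,0,0.004,0],[-0.0005,0,0.008,0],[-0.0005,0,0.011,0],[-0.0005,0,0.013,0],[-0.0005,0,0.0145,0],[-0.0005,0,0.015,0],[-0.0005,0,0.015,0]]

```text
t: 22.33
tcp_pos: [0.5741, -0.2504, 0.071]
tool_rot: [0.996, 0.094, 0.011, 0.003]
force: [-2.4, 1.2, 7.5]
finger_gap: 0.319
```

>>> move_arm:
  deltas:
    - [[0,0,0,0],[0,0,0,0],[0,0,0,0],[0,0,0,0],[0,0,0,0],[0,0,0,0],[0,0,0,0],[0,0,-0.02,0],[0,0,-0.05,0],[0,0,-0.08,0],[0,0,-0.1,0],[0,0,-0.1,0]]
  gripper: 1

```text
t: 23.33
tcp_pos: [0.5745, -0.2516, 0.1759]
tool_rot: [0.995, 0.094, 0.015, 0.006]
force: [0.1, -0.6, -0.4]
finger_gap: 0.997
```

```bash
python3 - <<'E'
from h import *
delta((.5978,.1085,.17))
S=snap('side','side16')
a=cv2.imread('pics/side16.png');cv2.imwrite('pics/c5.png',cv2.resize(a[150:320,200:420],None,fx=3.5,fy=3.5,interpolation=cv2.INTER_CUBIC))
E
```

```text
t 23.3333 pos [ 0.5745 -0.2516  0.1759] yaw 10.82 tilt [ 0.0306 -0.0097 -0.9995] F [ 0.1 -0.6 -0.4] gap 0.997
(0.5978, 0.1085, 0.17) -> [  90.3 -349.4    3.2]
```

View pics/c5.png

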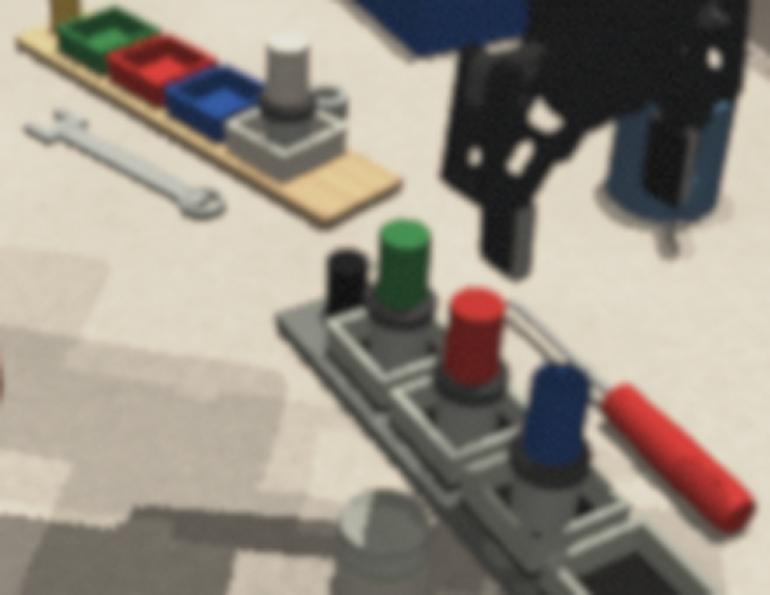

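Three are placed and standing. Last is white.

>>> move_arm:
  deltas:
    - [[0.009,-0.035,0,0],[0.018,-0.07,0,0],[0.027,-0.105,0,0],[0.036,-0.14,0,0],[0.045,-0.175,0,0],[0.054,-0.21,0,0],[0.063,-0.245,0,0],[0.072,-0.28,0,0],[0.081,-0.315,0,0],[0.087,-0.335,0,0],[0.0903,-0.349,0,0],[0.0903,-0.3495,0,0],[0.0903,-0.3495,0,0],[0.0903,-0.3495,0,0],[0.0903,-0.3495,0,0]]

```text
t: 24.63
tcp_pos: [0.5965, 0.1077, 0.1713]
tool_rot: [0.996, 0.093, 0.013, 0.005]
force: [0.3, 0.0, -0.0]
finger_gap: 0.999
```

```bash
python3 - <<'E'
from h import *
delta((.5978,.1085,.070))
E
```

```text
t 24.6333 pos [0.5965 0.1077 0.1713] yaw 10.7 tilt [ 0.0267 -0.0081 -0.9996] F [ 0.3  0.  -0. ] gap 0.999
(0.5978, 0.1085, 0.07) -> [ -1.1  -1.9 101.3]
```

>>> move_arm:
  deltas:
    - [[-0.001,-0.002,0.02,0],[-0.001,-0.002,0.045,0],[-0.001,-0.002,0.07,0],[-0.001,-0.002,0.085,0],[-0.001,-0.002,0.095,0],[-0.001,-0.002,0.101,0],[-0.001,-0.002,0.101,0],[-0.001,-0.002,0.101,0],[-0.001,-0.002,0.101,0]]

```text
t: 25.38
tcp_pos: [0.5988, 0.1084, 0.0714]
tool_rot: [0.996, 0.093, 0.014, 0.005]
force: [0.7, -0.1, -0.1]
finger_gap: 0.999
```

```bash
python3 - <<'E'
from h import *
delta((.5978,.1085,.07))
S=snap('side','side17')
a=cv2.imread('pics/side17.png');cv2.imwrite('pics/c5.png',cv2.resize(a[90:210,180:330],None,fx=5,fy=5,interpolation=cv2.INTER_CUBIC))
E
```

```text
t 25.3833 pos [0.5988 0.1084 0.0714] yaw 10.68 tilt [ 0.0289 -0.0081 -0.9995] F [ 0.7 -0.1 -0.1] gap 0.999
(0.5978, 0.1085, 0.07) -> [-1.  -0.3  1.3]
```

View pics/c5.png

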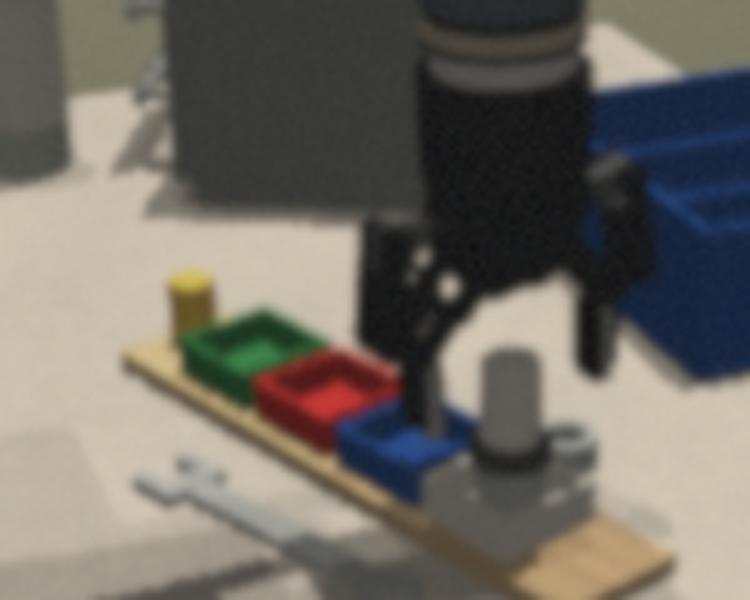

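The jaws straddle the white cap. Close and lift.

>>> move_arm:
  deltas:
    - [[-0.001,0,0.001,0],[-0.001,0,0.001,0],[-0.001,0,0.001,0],[-0.001,0,0.001,0],[-0.001,0,0.001,0],[-0.001,0,0.001,0],[-0.001,0,0.001,0],[-0.001,0,0.001,0],[-0.001,0,0.001,0],[-0.001,0,0.001,0],[0,0,-0.01,0],[0,0,-0.035,0],[0,0,-0.06,0],[0,0,-0.085,0],[0,0,-0.11,0],[0,0,-0.12,0],[0,0,-0.12,0]]
  gripper: 0
  squeeze: 70

```text
t: 26.85
tcp_pos: [0.597, 0.1096, 0.1941]
tool_rot: [0.995, 0.093, 0.017, 0.006]
force: [0.1, 0.3, -2.7]
finger_gap: 0.323
```

```bash
python3 - <<'E'
from h import *
delta((.5789,-.3156,.18))
S=snap('side','side18')
a=cv2.imread('pics/side18.png');cv2.imwrite('pics/c5.png',cv2.resize(a[60:210,180:330],None,fx=4,fy=4,interpolation=cv2.INTER_CUBIC))
E
```

```text
t 26.85 pos [0.597  0.1096 0.1941] yaw 10.7 tilt [ 0.0351 -0.008  -0.9994] F [ 0.1  0.3 -2.7] gap 0.323
(0.5789, -0.3156, 0.18) -> [-97.1 414.3  16.9]
```

View pics/c5.png

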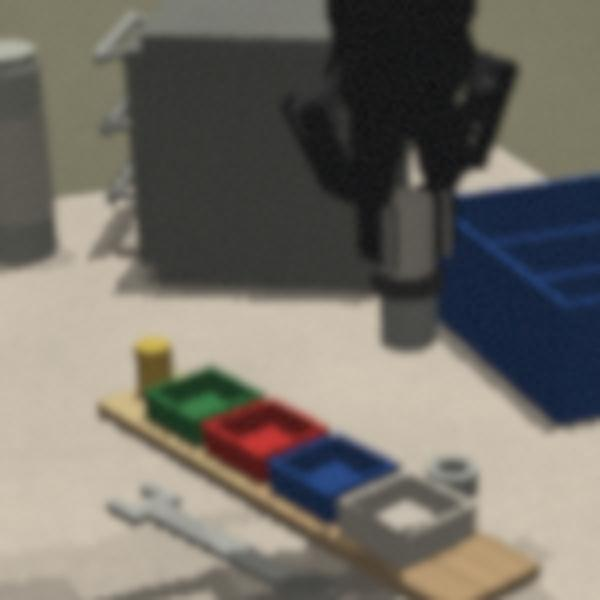

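>>> move_arm:
  deltas:
    - [[-0.002,0.01,0,0],[-0.008,0.035,0,0],[-0.016,0.07,0,0],[-0.025,0.105,0,0],[-0.033,0.14,0,0],[-0.041,0.175,0,0],[-0.049,0.21,0.003,0],[-0.057,0.245,0.006,0],[-0.066,0.28,0.008,0],[-0.074,0.315,0.01,0],[-0.082,0.35,0.013,0],[-0.09,0.385,0.014,0],[-0.095,0.405,0.014,0],[-0.097,0.415,0.014,0],[-0.097,0.415,0.014,0],[-0.097,0.415,0.014,0],[-0.097,0.415,0.014,0]]

```text
t: 28.32
tcp_pos: [0.5771, -0.3142, 0.1799]
tool_rot: [0.995, 0.094, 0.014, 0.004]
force: [-0.6, -0.6, -2.3]
finger_gap: 0.323
```

```bash
python3 - <<'E'
from h import *
delta((.5789,-.3156,.083))
E
```

```text
t 28.3167 pos [ 0.5771 -0.3142  0.1799] yaw 10.75 tilt [ 0.029  -0.0053 -0.9996] F [-0.6 -0.6 -2.3] gap 0.323
(0.5789, -0.3156, 0.083) -> [-1.1  0.7 96.9]
```

>>> move_arm:
  deltas:
    - [[-0.001,0.001,0.02,0],[-0.001,0.001,0.045,0],[-0.001,0.001,0.065,0],[-0.001,0.001,0.08,0],[-0.001,0.001,0.09,0],[-0.001,0.001,0.0965,0],[-0.001,0.001,0.0965,0],[-0.001,0.001,0.0965,0]]

```text
t: 28.98
tcp_pos: [0.5795, -0.3153, 0.0838]
tool_rot: [0.995, 0.094, 0.014, 0.004]
force: [0.0, -0.0, -2.6]
finger_gap: 0.324
```

```bash
python3 - <<'E'
from h import *
delta((.5789,-.3156,.07))
S=snap('side','side19')
a=cv2.imread('pics/side19.png');cv2.imwrite('pics/c5.png',cv2.resize(a[200:360,270:440],None,fx=4,fy=3.7,interpolation=cv2.INTER_CUBIC))
E
```

```text
t 28.9833 pos [ 0.5795 -0.3153  0.0838] yaw 10.81 tilt [ 0.0294 -0.0055 -0.9996] F [ 0.  -0.  -2.6] gap 0.324
(0.5789, -0.3156, 0.07) -> [-1.  -0.  13.8]
```

View pics/c5.png

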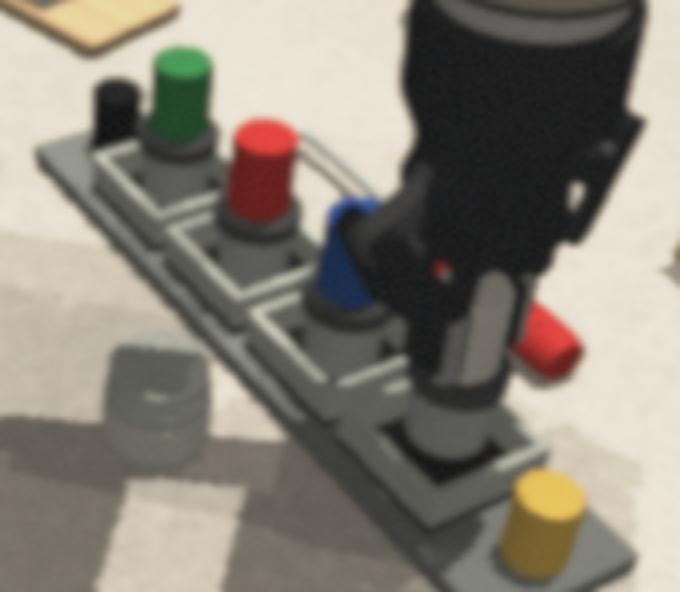

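White's foot is inside pocket 4, at about (448,435) in the crop, next to the yellow post. Lower slowly.

>>> move_arm:
  deltas:
    - [[-0.0005,0,0.004,0],[-0.001,0,0.008,0],[-0.001,0,0.011,0],[-0.001,0,0.013,0],[-0.001,0,0.0145,0],[-0.001,0,0.015,0],[-0.001,0,0.015,0]]

```text
t: 29.62
tcp_pos: [0.5792, -0.3163, 0.0709]
tool_rot: [0.995, 0.094, 0.015, 0.005]
force: [-2.5, 1.2, 6.6]
finger_gap: 0.32
```

>>> move_arm:
  deltas:
    - [[0,0,0,0],[0,0,0,0],[0,0,0,0],[0,0,0,0],[0,0,0,0],[0,0,0,0],[0,0,0,0],[0,0,-0.02,0],[0,0,-0.05,0],[0,0,-0.08,0],[0,0,-0.11,0],[0,0,-0.13,0],[0,0,-0.13,0]]
  gripper: 1

```text
t: 30.7
tcp_pos: [0.5777, -0.3173, 0.2066]
tool_rot: [0.995, 0.094, 0.019, 0.008]
force: [-0.1, -0.2, 0.7]
finger_gap: 1.003
```

>>> move_arm:
  deltas:
    - [[0,-0.03,0,0],[0,-0.07,0,0],[0,-0.11,0,0],[0,-0.15,0,0],[0,-0.19,0,0],[0,-0.23,0,0],[0,-0.27,0,0],[0,-0.31,0,0],[0,-0.35,0,0],[0,-0.39,0,0],[0,-0.43,0,0],[0,-0.47,0,0],[0,-0.5,0,0],[0,-0.5,0,0],[0,-0.5,0,0]]

```text
t: 31.95
tcp_pos: [0.4832, 0.1752, 0.1957]
tool_rot: [0.995, 0.096, 0.018, 0.008]
force: [-0.1, -1.6, 0.0]
finger_gap: 1.002
```

```bash
python3 - <<'E'
from h import *
delta()
T=snap('top','top20');S=snap('side','side20')
a=cv2.imread('pics/side20.png');cv2.imwrite('pics/c5.png',cv2.resize(a[200:360,270:440],None,fx=3.7,fy=3.7,interpolation=cv2.INTER_CUBIC))
a=cv2.imread('pics/top20.png');cv2.imwrite('pics/c6.png',cv2.resize(a[155:230,295:480],None,fx=4.3,fy=4.3,interpolation=cv2.INTER_CUBIC))
E
```

```text
t 31.95 pos [0.4832 0.1752 0.1957] yaw 11.05 tilt [ 0.0372 -0.0135 -0.9992] F [-0.1 -1.6  0. ] gap 1.002
```

View pics/c5.png

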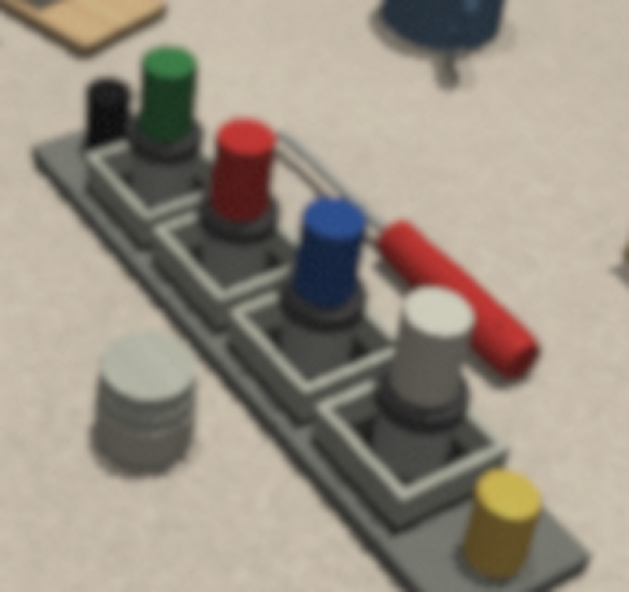

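View pics/c6.png

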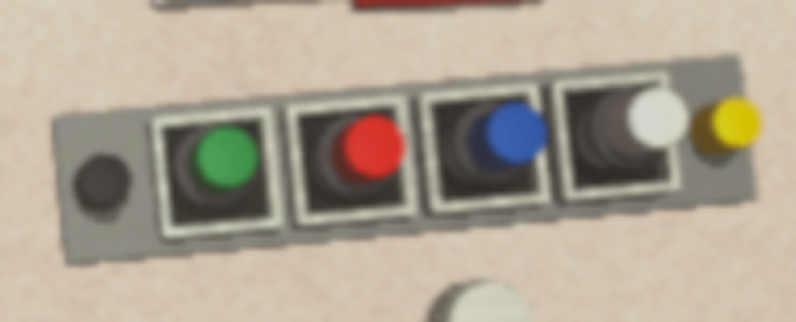

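```bash
python3 - <<'E'
from h import *
T=load('top20');S=load('side20')
c=lambda p,o,k:[(p[0]+.5)/k-.5+o[0],(p[1]+.5)/k-.5+o[1]]
t=[(227,157),(374,147),(517,133),(658,118)];s=[(169,62),(246,137),(333,218),(438,311)]
Y=np.array([.5831,-.3712])
C=np.array([[.5639,-.1181],[.5689,-.1838],[.5739,-.2498],[.5789,-.3156]])
u=(C[3]-C[0]);u/=np.linalg.norm(u)
for a,b,q in zip(t,s,C):
    P,e=tri(T,c(a,(295,155),4.3),S,c(b,(270,215-15),3.7));d=P[:2]-q
    print(P.round(4),round(e,4),'off mm along/across',(np.array([d@u,d@[-u[1],u[0]]])*1e3).round(1),'dist',round(np.linalg.norm(P[:2]-Y),4))
E
```

```text
[ 0.5651 -0.1152  0.098 ] 0.0003 off mm along/across [-2.8  1.4] dist 0.2567
[ 0.569  -0.183   0.0974] 0.0003 off mm along/across [-0.8  0.2] dist 0.1888
[ 0.5741 -0.249   0.0979] 0.0006 off mm along/across [-0.7  0.3] dist 0.1225
[ 0.5804 -0.3154  0.0984] 0.0 off mm along/across [-0.1  1.5] dist 0.0558
```

All four are well within limits: cap tops at about 98 mm, offsets of 3 mm or less, and distances to the post of 257, 189, 122 and 56 mm. Hand in.

```bash
python3 -c "
from h import *
delta(); print(manip.sign_off())"
```

```text
t 32.05 pos [0.4841 0.1733 0.196 ] yaw 10.83 tilt [ 0.0378 -0.0137 -0.9992] F [ 0.3 -0.1  0.5] gap 1.002
the job is handed in; nothing more can be done
None
```

All four holders are in the grey rack in reverse order and the job is handed in; the clock read 32 s of the 102 s allowed. Counted from the plywood rack's yellow post, the order was green, red, blue, white. Green now stands farthest from the grey rack's yellow post and white nearest.

| Holder | Distance to grey yellow post (mm) | Nominal (mm) | Offset from pocket centre (mm) |
|---|---|---|---|
| Green | 257 | 254 | 2.8 along the row, 1.4 across |
| Red | 189 | 188 | 0.8 along, 0.2 across |
| Blue | 122 | 122 | 0.7 along, 0.3 across |
| White | 56 | 56 | 0.1 along, 1.5 across |

- **Final checks:** These come from triangulating the two last camera views. The cap tops measured 97–98 mm, about 2 mm under the expected 100 mm but within the camera calibration. In the pictures all four stand upright in their pockets, and the gripper was open and clear of everything. `sign_off` reports no verdict.
- **Units slip:** I gave the first move in millimetres instead of metres, so the arm ran past its target at full allowed speed. The picture taken afterwards showed nothing had been touched.
- **Tool tilt:** The tool's tilt crept up to about 0.04 rad over the job, which I could not correct with the moves available. Each holder was lowered until I felt contact of 5–7 N, then released flat on the pocket floor.

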